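Open the coffee box and set the espresso cup on its saucer

ROBOT

A 6-joint arm with a two-finger parallel gripper is mounted at the origin on a cart in front of the work surface, level with it; the furniture and walls round the work are solid. World frame = base frame: x ahead of the robot, y to its left, z up, the work surface at z = 0. Lengths are in m, angles in rad, forces in N, time in s.
With the tool pointing down it reaches from about 0.325 to 1 m from the base axis. Payload 5.1 kg.
Tool frame: the origin (TCP) lies at the very end of the fingers, on their centre line; the grasp point (between the pads) lies 19 mm behind it; z points along the fingers, y is the line along which they close (so a half turn about z gives the same grasp; the last joint's range is limited). The gripper opens to 85 mm and grips with 20 to 120 N. Pads are 22 mm wide; open, the fingers measure 114 mm over their backs; the gripper's body (76 mm by 85 mm) begins 54 mm behind the grasp point. The pads swing forward as they close: fully open they stand 13 mm farther back than shut.
Start: joints at [1.104, 0.124, 1.65, -0, 1.367, -0.083], TCP at [0.243, 0.603, 0.231] pointing down, gripper open.
Joint ranges: [-2.61, 2.61], [-1.02, 2.33], [0.03, 2.71], [-1.35, 4.49], [0.32, 2.68], [-2.91, 2.91]. Speed limits (rad/s): [2.57, 2.57, 3.14, 3.14, 3.14, 3.14].

INTERFACE

Orientations are given as a 3x3 rotation matrix whose columns are the frame's x, y, z axes.
In Python, from plant import arm gives the robot as it stands.
- The arm moves only by the tool carry_out, never from a script. Its argument "steps" is a list of rows, each an object of numbers: "tx", "ty", "tz": the shift along the tool's x, y, z in m; "rx", "ry", "rz": the turn, a rotation vector about the tool's x, y, z in rad; "hand": the finger opening in m, from 0 to 0.0854. In form: [{"tx": .., "ty": .., "tz": .., "rx": .., "ry": .., "rz": .., "hand": ..}, ...]. A call has 1 to 8 rows; each row is the pose to reach, as a shift and turn from the pose commanded when the call began, along the tool's axes at that moment; what a row does not reach only later rows make up. A row lasts 1/8 s, in which the tool goes at most 62.5 mm and 10.7 degrees, less where a joint would pass 70% of its speed; a pose out of reach is approached as far as the arm can. A call with a gripper value outside its range is refused whole. The fingers move at their own pace and stop on an object; "grip_force" is the grip in N (left out, the last holds). Time passes only in rows, so rows that repeat a pose let the fingers close. It gives the time, the measured TCP pose, the force, the opening and the grip force at its end, in the units of the state.
- arm.get_obs(): the state, without advancing time (a new reading comes with each control period).
- arm.get_image(name): name is "scene" or "top" or "wrist"; returns the picture (420x560x3 uint8, blue, green, red); there is no depth.
- arm.camera_model(name): a dict with "fx", "fy", "cx", "cy" (pixels), "extrinsics" (4x4, takes a point from camera to world coordinates). Camera axes: x right, y down, z forward; pixel columns grow to the right and rows downward; lengths in m; the calibration is good to about 2 mm. A picture is of the moment at which its call begins: read the wrist's pose just before it. camera_model takes no time and is no camera call; for the wrist camera it gives the pose at the moment of the call.
- arm.close_job(): hands the job in; it is judged then, once.
Trained networks look in the newest picture that a camera, given by its name, has taken for a name from the list of things; names that differ only in an ending like _2 or _b are one class to them, and where a whole thing is asked for, a point or a joint stands for the part that bears it (a point fixed in the world has none). Each returns a list of dicts, best first, with "conf" (0 to 1); they miss things now and then, are a little off and sometimes report something else, mostly with a low value. They report only what shows in the picture. A call takes as long as a camera call.
- arm.cut_out(target, camera): "mask" (420x560 bool, what is visible of it) and "box" ([left, top, right, bottom] in pixels, round what is visible of it).
The state is a dict: "time_s": time; "joint_pos": joint angles; "dq": joint speeds; "effort": joint torques, N m; "tool_pos": TCP position; "orientation": TCP orientation; "force": force on the tool from outside, world axes, zero at the start; "wrist_torque": the same for the moment, N m; "grip_width": finger opening in m; "grasp_force": force on a finger pad.
Only numpy, scipy, OpenCV 4.12 (cv2) and the standard library are available. Lean on these libraries where they do the work, as an engineer would, in place of code of your own. Each camera call takes 0.05 s, during which the arm holds its last target. There are 200 camera calls.

TASK

Swing the lid of the wooden coffee box by its knob right back to its stop, past upright, so that it stays open on its own; then lift the espresso cup out and stand it gently, upright, in the middle of the saucer. Leave the lid open, the coffee pods in the box, and everything else standing where it is.

Things in the scene. Friction and masses are not known exactly. Their poses are not given: they have to be found in the camera images.
- coffee_box: Light wooden box with hinged lid, fixed on the worktop, 173 x 216 x 90 mm (x, y, z) with the lid shut. Origin: centre of the underside; own +x to the hinge side, -x to the front with the knob. Walls 8 mm, rim 80 mm high, inner floor 8 mm high. A divider (6 mm thick, 68 mm high) along its x makes two compartments, 150 (x) by 95 mm (y), centred at y = +50 and -50 mm
- box_middle (a point): Point on the box's inner floor at its middle, 8 mm above its underside. One compartment, on one side of it, holds the espresso cup, the other holds two stacked coffee pods; which is which changes. Wall cabinets hang over the back of the worktop, about 0.53 m up, just behind the box: keep the wrist low or draw it back towards the robot there.
- coffee_box_lid (a joint): Lid angle: 0 shut, 1.61 rad fully open against its stop, just past upright. It turns about an axis along the box's y through point hinge_mid; the board is 9 mm thick and reaches 170 mm from the hinge. Light, with slight friction in the hinge: let go well below upright it falls shut, at the stop it stays.
- hinge_mid (a point): Middle of the hinge line, fixed on the box: 84 mm along the box's +x from its origin, 82 mm up.
- knob_center (a point): Centre of the steel ball knob (30 mm diameter) on the lid's upper face near its front edge; moves with the lid. Shut, it lies 144 mm from the hinge line towards the front and 34 mm above it, 26 mm above the lid's face. Pinched from above along the box's y, it turns between the fingers as the lid swings.
- espresso_cup: Small white espresso cup, 58 mm wide (x), 82 mm long with its handle (y), 49 mm high, upright in its compartment, handle along the box's y give or take 10 degrees. Origin: centre of these extents, at the underside; handle to its own -y, z up. The bowl tapers from 57 mm across at the rim to 41 mm at the foot; grip the bowl near the rim along the cup's x.
- cup_foot (a point): Centre of the cup's foot, on the bowl's axis, 11.5 mm from the origin along the cup's +y, at the underside.
- saucer: White saucer, 128 mm across, 14 mm high, loose on the worktop to the right of the box. Origin: centre of the underside.
- saucer_well (a point): Centre of the saucer's flat middle, 5 mm above its underside. The flat is about 58 mm across; from there the saucer slopes up to its rim.
- pod_a: Lower of two coffee pods stacked in the box's other compartment, 52 mm across, 25 mm high; origin under its centre. To be left alone.
- pod_b: Upper coffee pod, same size. To be left alone.
- teaspoon: Steel teaspoon, 132 mm long, lying beside the saucer on its right. To be left alone.
- blue_mug: Blue mug, 77 x 107 x 90 mm, standing behind the saucer. To be left alone.
- lemon: Lemon, 72 mm long, lying to the back right of the saucer. To be left alone.

How it is judged:
By the outcome, as a careful person would: the job done as asked, in the order asked, and still so for the second after the job is handed in, with the robot touching nothing.
It also fails if it takes over 67 s, if anything falls off the work surface, if the arm or the gripper's body presses on something with over 40 N, if the wrist force passes 120 N, or if a joint passes its speed limit or range.

## Working session

There is one attempt and no reset: what is moved stays moved. The work goes in short steps, Python scripts to look and compute and a tool call to move; the robot and the scene stay as the last step left them, time stands still between calls to the robot, and variables do not carry over. Pictures are saved under pics/ and viewed, at most 13 in all, crops included, and the job is handed in when it is done.

Besides the shell and the picture viewer there is one more tool, called after "Call:" as name(argument=value, ...) on one line, values as JSON. carry_out: Moves the arm, as the interface text tells. Its arguments: {"type":"object","properties":{"steps":{"type":"array","items":{"type":"object","properties":{"tx":{"type":"number"},"ty":{"type":"number"},"tz":{"type":"number"},"rx":{"type":"number"},"ry":{"type":"number"},"rz":{"type":"number"},"hand":{"type":"number"}}}},"grip_force":{"type":"number"}},"required":["steps"]}

```bash
mkdir -p pics; ls
cat > h.py <<'E'
import numpy as np,cv2
from plant import arm
def px(cam,uv,z):
    m=arm.camera_model(cam);T=np.array(m["extrinsics"])
    d=T[:3,:3]@np.array([(uv[0]-m["cx"])/m["fx"],(uv[1]-m["cy"])/m["fy"],1.])
    return T[:3,3]+d*(z-T[2,3])/d[2]
def proj(cam,p,m=None):
    m=m or arm.camera_model(cam);T=np.linalg.inv(np.array(m["extrinsics"]))
    c=T[:3,:3]@np.array(p)+T[:3,3]
    return np.array([m["fx"]*c[0]/c[2]+m["cx"],m["fy"]*c[1]/c[2]+m["cy"]])
def ray(m,uv):
    T=np.array(m["extrinsics"]);d=T[:3,:3]@np.array([(uv[0]-m["cx"])/m["fx"],(uv[1]-m["cy"])/m["fy"],1.])
    return T[:3,3],d/np.linalg.norm(d)
def tri(rs):
    A=np.zeros((3,3));b=np.zeros(3)
    for o,d in rs:
        P=np.eye(3)-np.outer(d,d);A+=P;b+=P@o
    x=np.linalg.solve(A,b);return x,[np.linalg.norm((np.eye(3)-np.outer(d,d))@(x-o)) for o,d in rs]
E
python3 - <<'E'
from h import *
np.set_printoptions(precision=4,suppress=True)
o=arm.get_obs();print(o["time_s"],o["orientation"],o["tool_pos"])
a={}
for c in("scene","top","wrist"):
    a[c]=arm.get_image(c)
    T=np.array(arm.camera_model(c)["extrinsics"]);print(c,T[:3,3],T[:3,2])
    for t in("coffee_box","knob_center","saucer","espresso_cup","blue_mug","teaspoon","lemon"):
        for r in arm.cut_out(t,c)[:2]:
            ys,xs=np.nonzero(r["mask"]);print(c,t,round(r["conf"],2),r["box"],xs.mean().round(1),ys.mean().round(1),len(xs))
cv2.imwrite("pics/a.png",cv2.resize(np.hstack([a["scene"],a["top"]]),(800,300)))
cv2.imwrite("pics/top.png",a["top"])
E
```

```text
pics
0.0 [[-0.9273  0.3744 -0.0009]
 [ 0.3744  0.9273 -0.0019]
 [ 0.0001 -0.0021 -1.    ]] [0.2431 0.6021 0.23  ]
scene [ 0.1193 -0.3271  0.7286] [ 0.5503  0.3349 -0.7648]
scene coffee_box 0.87 [129.4, 153.1, 255.7, 270.2] 194.0 208.8 8512
scene knob_center 0.82 [130.2, 154.1, 257.1, 250.1] 192.0 199.3 6185
scene knob_center 0.23 [133.0, 154.0, 256.1, 269.0] 193.8 208.8 8531
scene saucer 0.88 [260.6, 269.5, 323.4, 330.0] 291.9 299.6 2963
scene blue_mug 0.64 [339.2, 184.4, 380.1, 237.4] 358.9 211.8 1629
scene teaspoon 0.59 [312.4, 298.2, 344.7, 361.4] 330.3 322.8 382
scene lemon 0.86 [374.0, 228.8, 401.4, 257.8] 386.0 243.7 609
top [ 0.4287 -0.0221  1.4514] [ 0.1144 -0.0051 -0.9934]
top coffee_box 0.89 [202.8, 201.6, 271.0, 285.8] 236.3 244.0 5378
top knob_center 0.95 [202.8, 202.3, 271.8, 285.9] 236.5 243.6 5084
top saucer 0.69 [320.7, 240.9, 364.9, 286.8] 342.9 263.5 1651
top saucer 0.17 [203.4, 202.5, 267.8, 286.4] 236.4 243.9 5233
top blue_mug 0.74 [334.7, 173.0, 367.1, 192.5] 350.5 179.4 434
top teaspoon 0.73 [369.2, 241.8, 381.0, 291.5] 373.5 263.0 226
top lemon 0.92 [366.5, 174.6, 393.5, 197.7] 378.8 184.8 349
top lemon 0.49 [334.7, 172.0, 365.0, 194.4] 350.4 179.5 442
wrist [0.1787 0.6277 0.373 ] [ 0.2571 -0.1051 -0.9607]
```

Run:
```python
from h import *
s=arm.get_image("scene");t=arm.get_image("top")
a=cv2.resize(s[140:290,120:270],(400,400),interpolation=3);b=cv2.resize(t[190:300,190:300],(400,400),interpolation=3)
cv2.imwrite("pics/b.png",np.vstack([np.hstack([a,b]),cv2.resize(np.hstack([s,t]),(534,200))[:, :].copy() if 0 else cv2.copyMakeBorder(cv2.resize(np.hstack([s,t]),(532,200)),0,0,0,268,0)]))
```

```text
(no output)
```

View pics/b.png

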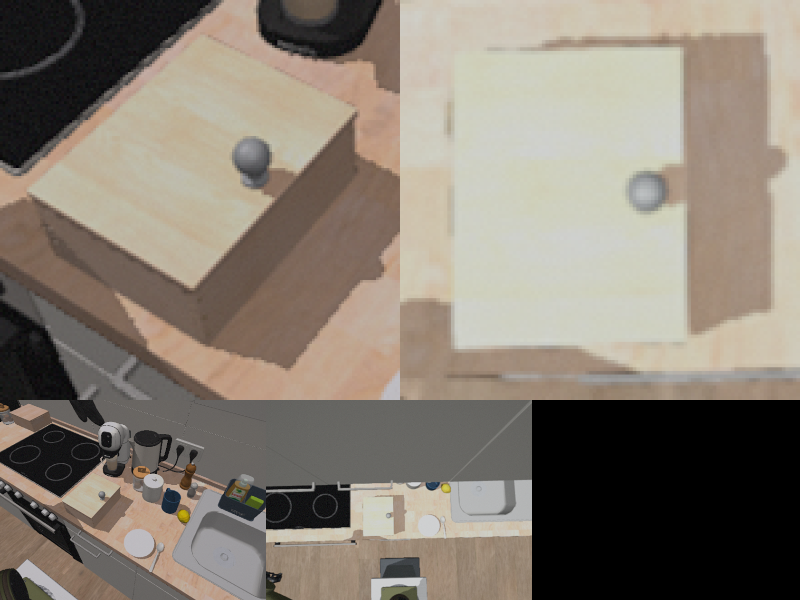

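Run:
```python
from h import *
np.set_printoptions(precision=4,suppress=True)
s=arm.camera_model("scene");t=arm.camera_model("top")
print("knob",tri([ray(s,(214.1-.5,198.1-.5)),ray(t,(257.65-.5,242.25-.5))]))
print("sauc",tri([ray(s,(291.9,299.6)),ray(t,(342.9,263.5))]))
for z in (.005,.014):print(px("top",(342.9,263.5),z),px("scene",(291.9,299.6),z))
f=lambda x,y:(x*.275+190-.5,y*.275+190-.5)
g=lambda x,y:(x*.375+120-.5,y*.375+140-.5)
for p in [(52,50),(284,47),(288,340),(54,347)]:print("top",px("top",f(*p),.0865 if 0 else .0865))
for p in [(205,36),(357,111),(192,290),(28,192)]:print("scene",px("scene",g(*p),.0865))
# lid mask rect
for c in("top","scene"):
    arm.get_image(c);m=arm.cut_out("coffee_box_lid",c)[0]["mask"].astype(np.uint8)
    ct=max(cv2.findContours(m,0,2)[0],key=cv2.contourArea)
    P=np.array([px(c,q[0],.0865)[:2] for q in ct],np.float32);print(c,cv2.minAreaRect(P))
for n in("blue_mug","lemon","teaspoon"):
    r=arm.cut_out(n,"scene")[0];print(n,px("scene",((r["box"][0]+r["box"][2])/2,(r["box"][1]+r["box"][3])/2),.03))
```

```text
knob (array([0.5055, 0.0482, 0.1174]), [np.float64(0.0006135053180530999), np.float64(0.0006135053180530976)])
sauc (array([ 0.4451, -0.1824,  0.0131]), [np.float64(0.0012168411165535999), np.float64(0.0012168411165536218)])
[ 0.4459 -0.1843  0.005 ] [ 0.448  -0.1798  0.005 ]
[ 0.4458 -0.1833  0.014 ] [ 0.4439 -0.1816  0.014 ]
top [0.6138 0.1896 0.0865]
top [0.6118 0.0196 0.0865]
top [0.3989 0.0211 0.0865]
top [0.3981 0.1895 0.0865]
scene [0.6137 0.1891 0.0865]
scene [0.6123 0.0233 0.0865]
scene [0.3978 0.023  0.0865]
scene [0.3985 0.1896 0.0865]
top ((0.5045909881591797, 0.10424044728279114), (0.21505047380924225, 0.16952145099639893), 0.1750527173280716)
scene ((0.5051709413528442, 0.10729089379310608), (0.21936723589897156, 0.17704197764396667), 0.035282861441373825)
blue_mug [ 0.7145 -0.2034  0.03  ]
lemon [ 0.6565 -0.2898  0.03  ]
teaspoon [ 0.4215 -0.2704  0.03  ]
```

Call:
carry_out(steps=[{"tx": -0.05,"ty": -0.045,"rz": 0.15},{"tx": -0.1,"ty": -0.09,"rz": 0.3},{"tx": -0.15,"ty": -0.135,"rz": 0.47},{"tx": -0.195,"ty": -0.18,"rz": 0.63},{"tx": -0.24,"ty": -0.22,"rz": 0.79},{"tx": -0.285,"ty": -0.263,"rz": 0.95},{"tx": -0.33,"ty": -0.305,"rz": 1.1},{"tx": -0.375,"ty": -0.346,"rz": 1.187}], grip_force=25)

```text
schema error: expected keys tx, ty, tz, rx, ry, rz, hand
```

Run:
```python
from h import *
np.set_printoptions(precision=4,suppress=True)
o=arm.get_obs();print(o["time_s"],o["orientation"],o["tool_pos"],o["force"],o["joint_pos"])
for r in(170,178,186):print(px("top",(240,r),.53))
```

```text
1.65 [[-0.9273  0.3744 -0.    ]
 [ 0.3744  0.9273 -0.    ]
 [-0.     -0.     -1.    ]] [0.2434 0.6027 0.2313] [-0.4981 -0.4968 -0.6041] [ 1.1044  0.1238  1.6503 -0.      1.3675 -0.0826]
[0.6128 0.0548 0.53  ]
[0.5981 0.055  0.53  ]
[0.5835 0.0553 0.53  ]
```

Call:
carry_out(steps=[{"tx": -0.05,"ty": -0.045,"tz": 0,"rx": 0,"ry": 0,"rz": 0.15,"hand": 0.085},{"tx": -0.1,"ty": -0.09,"tz": 0,"rx": 0,"ry": 0,"rz": 0.3,"hand": 0.085},{"tx": -0.15,"ty": -0.135,"tz": 0,"rx": 0,"ry": 0,"rz": 0.47,"hand": 0.085},{"tx": -0.195,"ty": -0.18,"tz": 0,"rx": 0,"ry": 0,"rz": 0.63,"hand": 0.085},{"tx": -0.24,"ty": -0.22,"tz": 0,"rx": 0,"ry": 0,"rz": 0.79,"hand": 0.085},{"tx": -0.285,"ty": -0.263,"tz": 0,"rx": 0,"ry": 0,"rz": 0.95,"hand": 0.085},{"tx": -0.33,"ty": -0.305,"tz": 0,"rx": 0,"ry": 0,"rz": 1.1,"hand": 0.085},{"tx": -0.375,"ty": -0.346,"tz": 0,"rx": 0,"ry": 0,"rz": 1.187,"hand": 0.085}], grip_force=25)

```text
time_s: 2.65
tool_pos: [0.4577, 0.1489, 0.2318]
orientation: [[0.003, 1.0, 0.001], [1.0, -0.003, 0.0], [0.0, 0.001, -1.0]]
force: [1.3, 0.5, -0.4]
grip_width: 0.085
grasp_force: 0.0
```

Run:
```python
from h import *
np.set_printoptions(precision=4,suppress=True)
o=arm.get_obs();print(o["time_s"],o["tool_pos"])
im=arm.get_image("wrist");cv2.imwrite("pics/w1.png",im)
print(proj("wrist",[.5055,.0482,.1165]),proj("wrist",[.5055,.0632,.1165]))
r=arm.cut_out("knob_center","wrist");print([(x["conf"],x["box"]) for x in r])
import pickle;pickle.dump(arm.camera_model("wrist"),open("w1.pkl","wb"))
```

```text
2.65 [0.4577 0.1489 0.2318]
[329.9926 307.9122] [330.5901 292.0902]
[(0.83, [198.6, 143.2, 459.5, 335.1])]
```

View pics/w1.png

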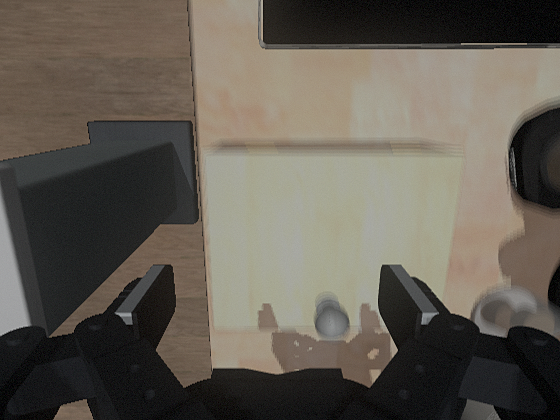

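Call:
carry_out(steps=[{"tx": -0.04,"ty": 0.02,"tz": 0,"rx": 0,"ry": 0,"rz": 0,"hand": 0.085},{"tx": -0.075,"ty": 0.038,"tz": 0,"rx": 0,"ry": 0,"rz": 0,"hand": 0.085},{"tx": -0.1,"ty": 0.048,"tz": 0,"rx": 0,"ry": 0,"rz": 0,"hand": 0.085},{"tx": -0.1,"ty": 0.048,"tz": 0,"rx": 0,"ry": 0,"rz": 0,"hand": 0.085},{"tx": -0.1,"ty": 0.048,"tz": 0,"rx": 0,"ry": 0,"rz": 0,"hand": 0.085}])

```text
time_s: 3.38
tool_pos: [0.5048, 0.0517, 0.2312]
orientation: [[-0.001, 1.0, -0.0], [1.0, 0.001, 0.001], [0.001, -0.0, -1.0]]
force: [-0.1, 0.7, -0.2]
grip_width: 0.0849
grasp_force: 0.0
```

Run:
```python
from h import *
np.set_printoptions(precision=4,suppress=True)
o=arm.get_obs();print(o["time_s"],o["tool_pos"])
im=arm.get_image("wrist");cv2.imwrite("pics/w2.png",im)
p=proj("wrist",[.5055,.0482,.1165]);q=proj("wrist",[.5055,.0632,.1165]);print(p,q)
g=cv2.cvtColor(im,6);u,v=p.astype(int)
R=g[v-50:v+50,u-50:u+50]
print(np.array(cv2.HoughCircles(cv2.medianBlur(R,3),cv2.HOUGH_GRADIENT,1.2,50,param1=80,param2=12,minRadius=12,maxRadius=35))+[u-50,v-50,0])
cv2.imwrite("pics/w2c.png",cv2.resize(im[v-60:v+60,u-60:u+60],(360,360)))
import pickle;pickle.dump(arm.camera_model("wrist"),open("w2.pkl","wb"))
```

```text
3.375 [0.5048 0.0517 0.2312]
[276.6164 205.7578] [276.6553 186.6796]
[[[274.6  209.6   19.44]]]
```

View pics/w2.png

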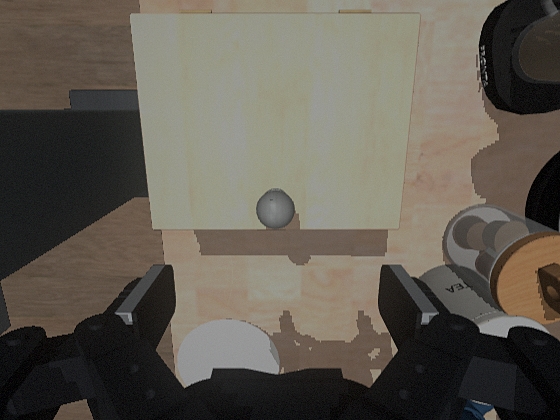

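Run:
```python
from h import *
np.set_printoptions(precision=4,suppress=True)
im=arm.get_image("wrist")
p=proj("wrist",[.5055,.0482,.1165]);u,v=p.astype(int)
g=cv2.cvtColor(im,6)[v-50:v+50,u-50:u+50]
c=np.array(cv2.HoughCircles(cv2.medianBlur(g,3),cv2.HOUGH_GRADIENT,1.2,50,param1=80,param2=12,minRadius=12,maxRadius=35))[0,0]+[u-50,v-50,0]
s=arm.camera_model("scene");t=arm.camera_model("top");w=arm.camera_model("wrist")
print(arm.get_obs()["tool_pos"],p,c,tri([ray(s,(213.6,197.6)),ray(t,(257.15,241.75)),ray(w,c[:2])]),px("wrist",c[:2],.1165))
# lid corners from the view
for q in[(131,13),(421,13),(401,230),(152,230)]:print(px("wrist",q,.0865))
```

```text
[0.5047 0.0519 0.2313] [276.598 205.766] [274.6  209.6   19.44] (array([0.5045, 0.047 , 0.1199]), [np.float64(0.0008990474186213882), np.float64(0.001393004623359626), np.float64(0.0009726093564086501)]) [0.504  0.0451 0.1165]
[0.3975 0.1877 0.0865]
[0.612  0.1881 0.0865]
[0.6145 0.0179 0.0865]
[0.3964 0.0174 0.0865]
```

Call:
carry_out(steps=[{"tx": -0.006,"ty": 0,"tz": 0.04,"rx": 0,"ry": 0,"rz": 0,"hand": 0.07},{"tx": -0.006,"ty": 0,"tz": 0.08,"rx": 0,"ry": 0,"rz": 0,"hand": 0.07},{"tx": -0.006,"ty": 0,"tz": 0.115,"rx": 0,"ry": 0,"rz": 0,"hand": 0.07},{"tx": -0.006,"ty": 0,"tz": 0.1335,"rx": 0,"ry": 0,"rz": 0,"hand": 0.06},{"tx": -0.006,"ty": 0,"tz": 0.1335,"rx": 0,"ry": 0,"rz": 0,"hand": 0.05},{"tx": -0.006,"ty": 0,"tz": 0.1335,"rx": 0,"ry": 0,"rz": 0,"hand": 0.02},{"tx": -0.006,"ty": 0,"tz": 0.1335,"rx": 0,"ry": 0,"rz": 0,"hand": 0.02},{"tx": -0.006,"ty": 0,"tz": 0.1335,"rx": 0,"ry": 0,"rz": 0,"hand": 0.02}], grip_force=25)

```text
time_s: 4.47
tool_pos: [0.5038, 0.045, 0.0997]
orientation: [[-0.0, 1.0, -0.004], [1.0, 0.0, 0.0], [0.0, -0.004, -1.0]]
force: [-10.5, -0.0, 7.5]
grip_width: 0.0281
grasp_force: 24.3
```

Call:
carry_out(steps=[{"tx": 0.0025,"ty": -0.001,"tz": -0.01,"rx": 0,"ry": 0,"rz": 0,"hand": 0.02},{"tx": 0.006,"ty": -0.001,"tz": -0.0198,"rx": 0,"ry": 0,"rz": 0,"hand": 0.02},{"tx": 0.0149,"ty": -0.001,"tz": -0.0384,"rx": 0,"ry": 0,"rz": 0,"hand": 0.02},{"tx": 0.0263,"ty": -0.001,"tz": -0.0557,"rx": 0,"ry": 0,"rz": 0,"hand": 0.02}])

```text
time_s: 4.97
tool_pos: [0.5037, 0.0717, 0.1549]
orientation: [[0.0, 1.0, -0.001], [1.0, -0.0, 0.0], [0.0, -0.001, -1.0]]
force: [-4.2, 1.2, -4.2]
grip_width: 0.0285
grasp_force: 24.9
```

Run:
```python
from h import *
a=arm.get_image("scene");b=arm.get_image("wrist")
cv2.imwrite("pics/c.png",np.hstack([cv2.resize(a[120:300,90:330],(400,300)),cv2.resize(b,(400,300))]))
```

```text
(no output)
```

View pics/c.png

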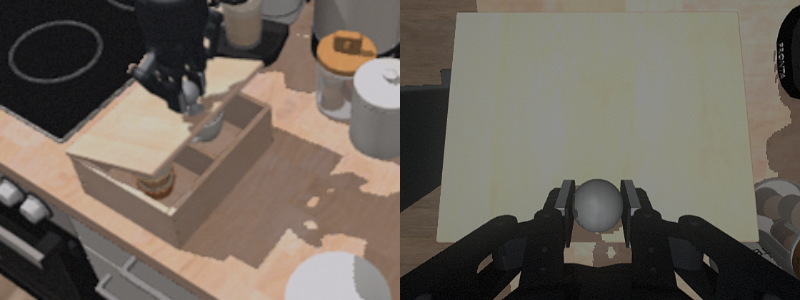

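Call:
carry_out(steps=[{"tx": 0.0136,"ty": 0,"tz": -0.0155,"rx": 0,"ry": 0,"rz": 0,"hand": 0.02},{"tx": 0.0293,"ty": 0,"tz": -0.029,"rx": 0,"ry": 0,"rz": 0,"hand": 0.02},{"tx": 0.0466,"ty": 0,"tz": -0.0401,"rx": 0,"ry": 0,"rz": 0,"hand": 0.02},{"tx": 0.0654,"ty": 0,"tz": -0.0487,"rx": 0,"ry": 0,"rz": 0,"hand": 0.02},{"tx": 0.0852,"ty": 0,"tz": -0.0547,"rx": 0,"ry": 0,"rz": 0,"hand": 0.02},{"tx": 0.1056,"ty": 0,"tz": -0.0578,"rx": 0,"ry": 0,"rz": 0,"hand": 0.02}])

```text
time_s: 5.82
tool_pos: [0.5035, 0.178, 0.2134]
orientation: [[-0.0, 1.0, -0.001], [1.0, 0.0, 0.0], [0.0, -0.001, -1.0]]
force: [-5.7, -1.1, -2.1]
grip_width: 0.0285
grasp_force: 25.5
```

Call:
carry_out(steps=[{"tx": 0.0206,"ty": 0,"tz": -0.0002,"rx": 0,"ry": 0,"rz": 0,"hand": 0.02},{"tx": 0.0411,"ty": 0,"tz": 0.0024,"rx": 0,"ry": 0,"rz": 0,"hand": 0.02},{"tx": 0.0536,"ty": 0,"tz": 0.0054,"rx": 0,"ry": 0,"rz": 0,"hand": 0.02},{"tx": 0.0555,"ty": 0,"tz": 0.0058,"rx": 0,"ry": 0,"rz": 0,"hand": 0.02},{"tx": 0.0555,"ty": 0,"tz": 0.0058,"rx": 0,"ry": 0,"rz": 0,"hand": 0.02}])

```text
time_s: 6.45
tool_pos: [0.5034, 0.2343, 0.208]
orientation: [[-0.001, 1.0, -0.001], [1.0, 0.001, 0.003], [0.003, -0.001, -1.0]]
force: [-8.2, -0.0, 3.7]
grip_width: 0.0281
grasp_force: 26.5
```

Call:
carry_out(steps=[{"tx": 0.005,"ty": 0,"tz": 0.001,"rx": 0,"ry": 0,"rz": 0,"hand": 0.02},{"tx": 0.005,"ty": 0,"tz": 0.001,"rx": 0,"ry": 0,"rz": 0,"hand": 0.02}])

```text
time_s: 6.7
tool_pos: [0.5034, 0.2364, 0.2074]
orientation: [[-0.001, 1.0, -0.001], [1.0, 0.001, -0.004], [-0.004, -0.001, -1.0]]
force: [-9.7, -10.2, 6.2]
grip_width: 0.0282
grasp_force: 26.7
```

Run:
```python
from h import *
a=arm.get_image("scene");b=arm.get_image("wrist")
cv2.imwrite("pics/d.png",np.hstack([cv2.resize(a[70:310,90:410],(400,300)),cv2.resize(b,(400,300))]))
print(arm.get_obs()["force"],arm.get_obs()["tool_pos"])
```

```text
[-9.03326586 -7.9498257   5.68319173] [0.50341829 0.23641858 0.20740842]
```

View pics/d.png

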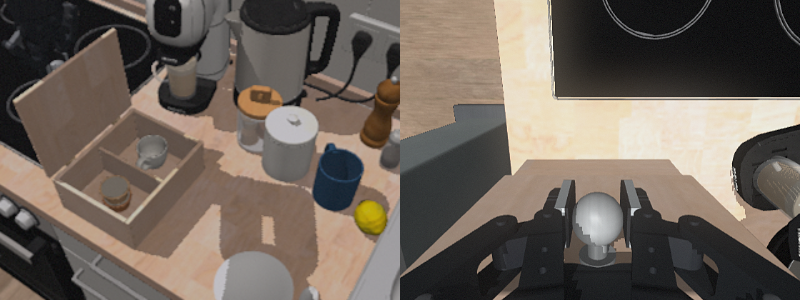

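Call:
carry_out(steps=[{"tx": -0.003,"ty": 0,"tz": 0,"rx": 0,"ry": 0,"rz": 0,"hand": 0.06},{"tx": -0.003,"ty": 0,"tz": 0,"rx": 0,"ry": 0,"rz": 0,"hand": 0.06},{"tx": -0.003,"ty": 0,"tz": 0,"rx": 0,"ry": 0,"rz": 0,"hand": 0.06},{"tx": -0.002,"ty": 0,"tz": -0.03,"rx": 0,"ry": 0,"rz": 0,"hand": 0.06},{"tx": 0,"ty": -0.01,"tz": -0.055,"rx": 0,"ry": 0,"rz": 0,"hand": 0.06},{"tx": 0,"ty": -0.04,"tz": -0.085,"rx": 0,"ry": 0,"rz": 0,"hand": 0.06},{"tx": -0.04,"ty": -0.06,"tz": -0.085,"rx": 0,"ry": 0,"rz": 0,"hand": 0.06},{"tx": -0.09,"ty": -0.06,"tz": -0.085,"rx": 0,"ry": 0,"rz": 0,"hand": 0.07}])

```text
time_s: 7.8
tool_pos: [0.4436, 0.1473, 0.2906]
orientation: [[-0.003, 1.0, 0.003], [1.0, 0.003, 0.001], [0.001, 0.003, -1.0]]
force: [0.4, -0.1, 0.1]
grip_width: 0.0704
grasp_force: 0.0
```

Call:
carry_out(steps=[{"tx": -0.05,"ty": 0.02,"tz": 0,"rx": 0,"ry": 0,"rz": 0,"hand": 0.085},{"tx": -0.08,"ty": 0.05,"tz": 0,"rx": 0,"ry": 0,"rz": 0,"hand": 0.085},{"tx": -0.08,"ty": 0.05,"tz": 0,"rx": 0,"ry": 0,"rz": 0,"hand": 0.085},{"tx": -0.08,"ty": 0.05,"tz": 0,"rx": 0,"ry": 0,"rz": 0,"hand": 0.085}])

```text
time_s: 8.3
tool_pos: [0.494, 0.0675, 0.2894]
orientation: [[0.0, 1.0, -0.0], [1.0, -0.0, 0.001], [0.001, -0.0, -1.0]]
force: [0.4, 0.4, -0.1]
grip_width: 0.0852
grasp_force: 0.0
```

Run:
```python
from h import *
np.set_printoptions(precision=4,suppress=True)
print(arm.get_obs()["tool_pos"])
V={}
for c in("wrist","scene","top"):
    V[c]=arm.get_image(c)
    for t in("espresso_cup","saucer","pod_a"):
        for r in arm.cut_out(t,c)[:1]:
            ys,xs=np.nonzero(r["mask"]);print(c,t,round(r["conf"],2),r["box"],xs.mean().round(1),ys.mean().round(1),len(xs))
            if t=="espresso_cup":np.save("m_%s.npy"%c,r["mask"])
import pickle;pickle.dump({c:arm.camera_model(c) for c in V},open("v3.pkl","wb"))
cv2.imwrite("pics/w3.png",V["wrist"]);cv2.imwrite("pics/s3.png",V["scene"]);cv2.imwrite("pics/t3.png",V["top"])
b=cv2.resize(V["scene"][150:270,130:290],(400,300),interpolation=2)
e=cv2.resize(V["top"][195:285,200:320],(400,300),interpolation=2)
cv2.imwrite("pics/e.png",np.vstack([cv2.resize(V["wrist"],(400,300)),b]) if 0 else np.hstack([cv2.copyMakeBorder(V["wrist"],0,180,0,0,0)[:,:],np.zeros((600,240,3),np.uint8)])if 0 else V["wrist"])
```

```text
[0.494  0.0675 0.2894]
wrist espresso_cup 0.71 [298.1, 104.3, 369.4, 161.7] 339.9 133.0 2792
wrist saucer 0.93 [203.1, 301.5, 285.5, 375.3] 242.0 338.5 4894
wrist pod_a 0.79 [215.3, 116.3, 264.0, 166.2] 238.9 139.9 1908
scene espresso_cup 0.78 [201.3, 179.9, 225.8, 204.5] 210.7 191.0 579
scene saucer 0.8 [257.5, 271.9, 321.5, 331.6] 291.8 299.8 2927
scene pod_a 0.76 [169.3, 211.5, 195.3, 233.4] 180.8 221.0 421
top saucer 0.63 [323.3, 242.0, 365.2, 287.2] 342.9 263.3 1611
top pod_a 0.56 [228.0, 254.8, 234.1, 272.0] 232.1 263.6 59
```

View pics/w3.png

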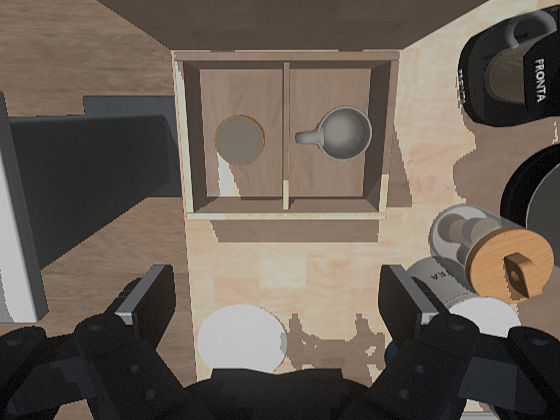

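```bash
python3 - <<'E'
from h import *
np.set_printoptions(precision=4,suppress=True)
import pickle;V=pickle.load(open("v3.pkl","rb"))
im=arm.get_image("wrist");r=arm.cut_out("espresso_cup","wrist")[0];m=r["mask"].astype(np.uint8)
print(arm.get_obs()["tool_pos"],r["box"])
bowl=cv2.morphologyEx(m,cv2.MORPH_OPEN,cv2.getStructuringElement(2,(31,31)))
c,rad=cv2.minEnclosingCircle(max(cv2.findContours(bowl,0,1)[0],key=cv2.contourArea));print(c,rad)
h=m&~cv2.dilate(bowl,np.ones((5,5),np.uint8));ys,xs=np.nonzero(h);hc=(xs[xs<c[0]-20].mean(),ys[xs<c[0]-20].mean());print("handle",hc)
g=cv2.cvtColor(im,6);x0,y0=290,85
print(np.array(cv2.HoughCircles(cv2.medianBlur(g[85:185,290:400],3),cv2.HOUGH_GRADIENT,1.2,50,param1=80,param2=15,minRadius=20,maxRadius=35))[0]+[x0,y0,0])
A=px("wrist",c,.057);B=px("wrist",hc,.04);print("rim",A,"hnd",B,"ang",np.degrees(np.arctan2(A[1]-B[1],A[0]-B[0])))
print("diam at .057",2*np.linalg.norm(px("wrist",(c[0]+rad,c[1]),.057)-A))
s=np.load("m_scene.npy").astype(np.uint8);b=cv2.morphologyEx(s,cv2.MORPH_OPEN,cv2.getStructuringElement(2,(11,11)));ys,xs=np.nonzero(b);print("scene bowl box",xs.min(),xs.max(),ys.min(),ys.max())
for z in(.05,.057,.065):print(z,proj("scene",px("wrist",c,z)))
for p in[(178,60),(397,52),(386,215),(187,218)]:print("rim corner",px("wrist",p,.08))
sm=arm.cut_out("saucer","wrist")[0];q=sm["box"];mm=sm["mask"];ys,xs=np.nonzero(mm);print("saucer",px("wrist",(xs.mean(),ys.mean()),.013),tri([ray(arm.camera_model("wrist"),(xs.mean(),ys.mean())),ray(V["scene"],(291.8,299.7)),ray(V["top"],(342.9,263.4))]))
E
python3 - <<'E'
import cv2,numpy as np
cv2.imwrite("pics/sc.png",cv2.resize(cv2.imread("pics/s3.png")[165:245,150:260],(770,560),interpolation=3))
E
```

```text
[0.4941 0.0671 0.2895] [297.5, 104.5, 370.1, 160.2]
(342.0, 132.0) 29.61428451538086
handle (np.float64(303.10526315789474), np.float64(136.40526315789472))
[[342.2 132.4  26. ]]
rim [0.5639 0.1111 0.057 ] hnd [0.5242 0.1051 0.04  ] ang 8.513744080137968
diam at .057 0.0625431626412043
scene bowl box 199 223 178 204
0.05 [211.2758 189.1641]
0.057 [210.4595 187.3992]
0.065 [209.5135 185.3537]
rim corner [0.4023 0.1787 0.08  ]
rim corner [0.6071 0.1857 0.08  ]
rim corner [0.6109 0.0265 0.08  ]
rim corner [0.3996 0.023  0.08  ]
saucer [ 0.4457 -0.1765  0.013 ] (array([ 0.4458, -0.1817,  0.0081]), [np.float64(0.0013905876297537882), np.float64(0.001352365611991909), np.float64(0.0022851233493544156)])
```

View pics/sc.png

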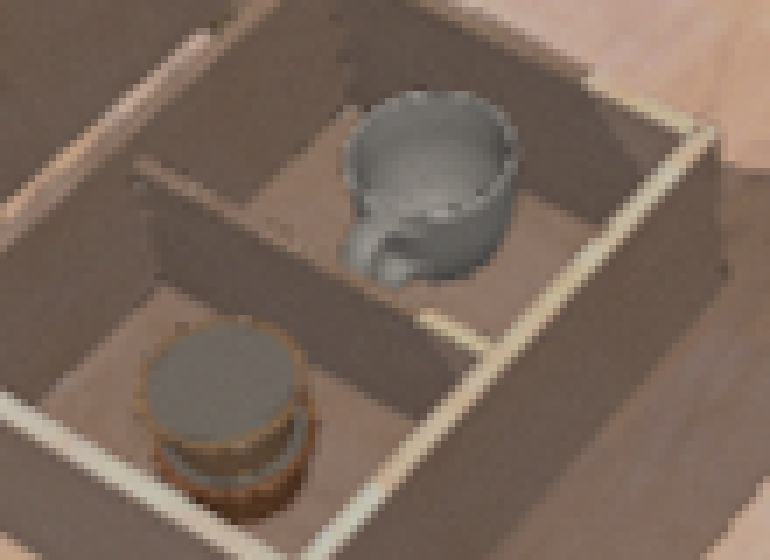

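Call:
carry_out(steps=[{"tx": 0,"ty": 0,"tz": 0,"rx": 0,"ry": 0,"rz": -0.18,"hand": 0.075},{"tx": 0,"ty": 0,"tz": 0,"rx": 0,"ry": 0,"rz": -0.36,"hand": 0.075},{"tx": 0,"ty": 0,"tz": 0,"rx": 0,"ry": 0,"rz": -0.54,"hand": 0.075},{"tx": 0,"ty": 0,"tz": 0,"rx": 0,"ry": 0,"rz": -0.72,"hand": 0.075},{"tx": 0,"ty": 0,"tz": 0,"rx": 0,"ry": 0,"rz": -0.9,"hand": 0.075},{"tx": 0.01,"ty": 0,"tz": 0.03,"rx": 0,"ry": 0,"rz": -1.08,"hand": 0.075},{"tx": 0.02,"ty": 0,"tz": 0.07,"rx": 0,"ry": 0,"rz": -1.26,"hand": 0.075},{"tx": 0.03,"ty": 0,"tz": 0.11,"rx": 0,"ry": 0,"rz": -1.44,"hand": 0.075}])

```text
time_s: 10.05
tool_pos: [0.4943, 0.0974, 0.1787]
orientation: [[-0.992, 0.125, 0.001], [0.125, 0.992, 0.0], [-0.001, 0.0, -1.0]]
force: [0.6, -0.9, -0.0]
grip_width: 0.0751
grasp_force: 0.0
```

Run:
```python
from h import *
np.set_printoptions(precision=4,suppress=True)
print(px("scene",(211.4,186.9),.057))
o=arm.get_obs();print(o["tool_pos"],o["joint_pos"])
R=np.array(o["orientation"]);print(R, R.T@(np.array([.563,.111,.031])-o["tool_pos"]))
```

```text
[0.5663 0.1102 0.057 ]
[0.4943 0.0974 0.1787] [ 0.0879 -0.1666  2.0259  0.      1.2812 -1.3578]
[[-0.9922  0.1248  0.0011]
 [ 0.1248  0.9922  0.0001]
 [-0.0011  0.0002 -1.    ]] [-0.0663  0.0221  0.1478]
```

Call:
carry_out(steps=[{"tx": 0,"ty": 0.01,"tz": 0.03,"rx": 0,"ry": 0,"rz": -0.1,"hand": 0.075},{"tx": -0.035,"ty": 0.0223,"tz": 0.05,"rx": 0,"ry": 0,"rz": -0.2,"hand": 0.075},{"tx": -0.0684,"ty": 0.0223,"tz": 0.06,"rx": 0,"ry": 0,"rz": -0.25,"hand": 0.075},{"tx": -0.0684,"ty": 0.0223,"tz": 0.06,"rx": 0,"ry": 0,"rz": -0.25,"hand": 0.075},{"tx": -0.0684,"ty": 0.0223,"tz": 0.06,"rx": 0,"ry": 0,"rz": -0.25,"hand": 0.075}])

```text
time_s: 10.68
tool_pos: [0.5645, 0.1103, 0.1195]
orientation: [[-0.993, -0.118, -0.001], [-0.118, 0.993, 0.0], [0.001, 0.0, -1.0]]
force: [-0.1, 0.3, 0.4]
grip_width: 0.0751
grasp_force: 0.0
```

Run:
```python
from h import *
np.set_printoptions(precision=4,suppress=True)
im=arm.get_image("wrist");cv2.imwrite("pics/w4.png",im)
o=arm.get_obs();R=np.array(o["orientation"]);print(o["tool_pos"],R[:,1])
for r in arm.cut_out("espresso_cup","wrist")[:1]:
    print(r["conf"],r["box"])
print(proj("wrist",[.565,.111,.057]))
for a in range(0,360,45):print(proj("wrist",[.565+.0285*np.cos(np.radians(a)),.111+.0285*np.sin(np.radians(a)),.057]).round())
```

```text
[0.5644 0.1103 0.1198] [-0.1186  0.9929  0.0001]
0.8 [231.9, 139.4, 322.5, 269.1]
[280.0875 225.736 ]
[275. 267.]
[307. 259.]
[325. 231.]
[317. 198.]
[286. 181.]
[251. 191.]
[235. 221.]
[245. 252.]
```

View pics/w4.png

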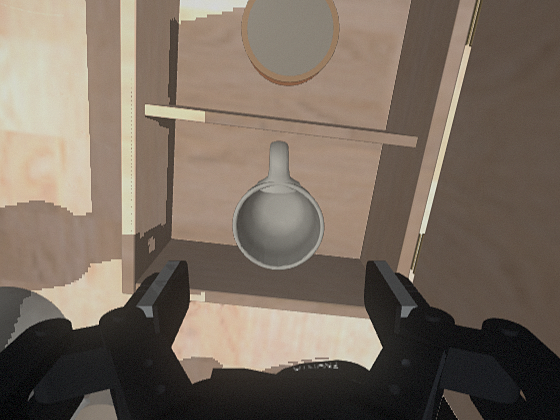

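Call:
carry_out(steps=[{"tx": 0,"ty": 0,"tz": 0.03,"rx": 0,"ry": 0,"rz": 0,"hand": 0.075},{"tx": 0,"ty": 0,"tz": 0.06,"rx": 0,"ry": 0,"rz": 0,"hand": 0.075},{"tx": 0,"ty": 0,"tz": 0.08,"rx": 0,"ry": 0,"rz": 0,"hand": 0.075},{"tx": 0,"ty": 0,"tz": 0.088,"rx": 0,"ry": 0,"rz": 0,"hand": 0.07},{"tx": 0,"ty": 0,"tz": 0.088,"rx": 0,"ry": 0,"rz": 0,"hand": 0.062},{"tx": 0,"ty": 0,"tz": 0.088,"rx": 0,"ry": 0,"rz": 0,"hand": 0.054},{"tx": 0,"ty": 0,"tz": 0.088,"rx": 0,"ry": 0,"rz": 0,"hand": 0.045},{"tx": 0,"ty": 0,"tz": 0.088,"rx": 0,"ry": 0,"rz": 0,"hand": 0.045}], grip_force=25)

```text
time_s: 11.78
tool_pos: [0.5657, 0.1104, 0.0326]
orientation: [[-0.993, -0.119, 0.002], [-0.119, 0.993, 0.0], [-0.002, -0.0, -1.0]]
force: [-0.2, 0.3, 2.1]
grip_width: 0.0556
grasp_force: 26.9
```

Call:
carry_out(steps=[{"tx": 0,"ty": 0,"tz": 0,"rx": 0,"ry": 0,"rz": 0,"hand": 0.045},{"tx": 0,"ty": 0,"tz": -0.01,"rx": 0,"ry": 0,"rz": 0,"hand": 0.045},{"tx": 0,"ty": 0,"tz": -0.02,"rx": 0,"ry": 0,"rz": 0,"hand": 0.045},{"tx": 0,"ty": 0,"tz": -0.02,"rx": 0,"ry": 0,"rz": 0,"hand": 0.045}])

```text
time_s: 12.28
tool_pos: [0.5656, 0.1104, 0.0528]
orientation: [[-0.993, -0.119, 0.002], [-0.119, 0.993, 0.0], [-0.002, -0.0, -1.0]]
force: [-0.0, 0.3, -0.7]
grip_width: 0.0553
grasp_force: 26.9
```

Call:
carry_out(steps=[{"tx": 0,"ty": 0,"tz": -0.03,"rx": 0,"ry": 0,"rz": 0,"hand": 0.045},{"tx": 0,"ty": 0,"tz": -0.07,"rx": 0,"ry": 0,"rz": 0,"hand": 0.045},{"tx": 0.02,"ty": -0.02,"tz": -0.1,"rx": 0,"ry": 0,"rz": 0,"hand": 0.045},{"tx": 0.04,"ty": -0.06,"tz": -0.11,"rx": 0,"ry": 0,"rz": 0,"hand": 0.045},{"tx": 0.065,"ty": -0.105,"tz": -0.11,"rx": 0,"ry": 0,"rz": 0,"hand": 0.045},{"tx": 0.09,"ty": -0.15,"tz": -0.11,"rx": 0,"ry": 0,"rz": 0,"hand": 0.045},{"tx": 0.115,"ty": -0.195,"tz": -0.11,"rx": 0,"ry": 0,"rz": 0,"hand": 0.045},{"tx": 0.135,"ty": -0.235,"tz": -0.11,"rx": 0,"ry": 0,"rz": 0,"hand": 0.045}])

```text
time_s: 13.28
tool_pos: [0.4576, -0.1404, 0.1613]
orientation: [[-0.993, -0.119, -0.0], [-0.119, 0.993, -0.0], [0.0, -0.0, -1.0]]
force: [0.6, 0.3, -1.4]
grip_width: 0.0558
grasp_force: 27.1
```

Call:
carry_out(steps=[{"tx": 0.012,"ty": -0.025,"tz": 0,"rx": 0,"ry": 0,"rz": 0,"hand": 0.045},{"tx": 0.019,"ty": -0.041,"tz": 0,"rx": 0,"ry": 0,"rz": 0,"hand": 0.045},{"tx": 0.019,"ty": -0.041,"tz": 0,"rx": 0,"ry": 0,"rz": 0,"hand": 0.045},{"tx": 0.019,"ty": -0.041,"tz": 0,"rx": 0,"ry": 0,"rz": 0,"hand": 0.045},{"tx": 0.019,"ty": -0.041,"tz": 0,"rx": 0,"ry": 0,"rz": 0,"hand": 0.045}])

```text
time_s: 13.9
tool_pos: [0.4451, -0.1812, 0.1614]
orientation: [[-0.993, -0.12, -0.0], [-0.12, 0.993, 0.0], [0.0, 0.0, -1.0]]
force: [-0.1, 0.6, -2.0]
grip_width: 0.0555
grasp_force: 27.1
```

Run:
```python
from h import *
np.set_printoptions(precision=4,suppress=True)
o=arm.get_obs();R=np.array(o["orientation"]);print(o["tool_pos"],R[:,1],o["grip_width"])
im=arm.get_image("wrist")
for t in("saucer","espresso_cup"):
  for r in arm.cut_out(t,"wrist")[:1]:
    print(t,r["conf"],r["box"])
    if t=="saucer":
        ct=max(cv2.findContours(r["mask"].astype(np.uint8),0,1)[0],key=cv2.contourArea)[:,0]
        np.save("ct.npy",ct)
p=np.array([.4455,-.182,.0125])
for a in np.radians(range(0,360,10)):
    q=proj("wrist",p+.064*np.array([np.cos(a),np.sin(a),0]));cv2.circle(im,tuple(int(v) for v in q.round()),1,(0,0,255),-1)
tp=o["tool_pos"]
for a in np.radians(range(0,360,20)):
    q=proj("wrist",np.array([tp[0],tp[1],tp[2]+.0244])+.0285*np.array([np.cos(a),np.sin(a),0]));cv2.circle(im,tuple(int(v) for v in q.round()),1,(0,255,0),-1)
cv2.imwrite("pics/w5.png",im)
```

```text
[ 0.4451 -0.1812  0.1614] [-0.1204  0.9927  0.0003] 0.05552185743337522
saucer 0.77 [204.8, 113.4, 347.7, 241.2]
espresso_cup 0.92 [205.6, 155.3, 347.1, 363.5]
```

View pics/w5.png

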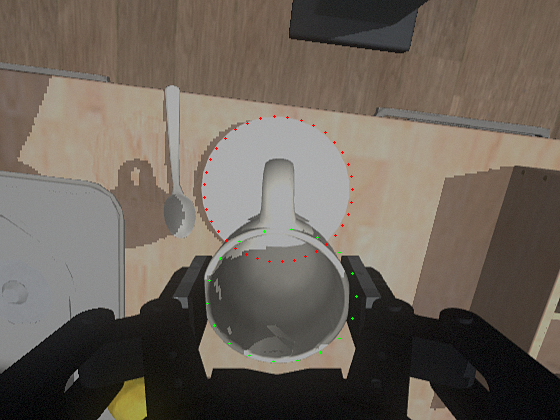

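Run:
```python
from h import *
from scipy.optimize import least_squares as ls
np.set_printoptions(precision=4,suppress=True)
ct=np.load("ct.npy").astype(float)
# saucer arc: points away from cup (row<215) and not on handle
pts=ct[(ct[:,1]<200)&((ct[:,0]<255)|(ct[:,0]>305)|(ct[:,1]<150))]
P=np.array([px("wrist",q,.0125)[:2] for q in pts])
f=ls(lambda s:np.hypot(*(P-s[:2]).T)-s[2],[.4455,-.182,.064],loss="soft_l1",f_scale=.001);print("saucer",f.x,len(P))
f=ls(lambda s:np.hypot(*(P-s[:2]).T)-.064,[.4455,-.182],loss="soft_l1",f_scale=.001);print("saucer r fixed",f.x)
g=cv2.cvtColor(arm.get_image("wrist"),6)
c=np.array([276.4,290.])
print(np.array(cv2.HoughCircles(cv2.medianBlur(g[200:380,180:380],5),cv2.HOUGH_GRADIENT,1.2,200,param1=80,param2=15,minRadius=60,maxRadius=80))[0]+[180,200,0])
for z in(.181,.186):print("rimcentre",px("wrist",(276.4,293),z),"left/right",np.linalg.norm(px("wrist",(205.6,290),z)-px("wrist",(347,290),z)))
for n in("scene","top"):
    arm.get_image(n)
    r=arm.cut_out("espresso_cup",n)
    if r:print(n,r[0]["box"],proj(n,[.4451,-.1812,.1858]))
```

```text
saucer [ 0.4452 -0.1846  0.0629] 229
saucer r fixed [ 0.4465 -0.1844]
[[276.6  288.2   68.64]]
rimcentre [ 0.4454 -0.1832  0.181 ] left/right 0.05564148740451219
rimcentre [ 0.4425 -0.1835  0.186 ] left/right 0.05336502024420107
scene [280.5, 239.6, 313.5, 283.1] [297.858  251.4244]
```

Call:
carry_out(steps=[{"tx": 0,"ty": -0.001,"tz": 0.03,"rx": 0,"ry": 0,"rz": 0,"hand": 0.045},{"tx": 0,"ty": -0.001,"tz": 0.06,"rx": 0,"ry": 0,"rz": 0,"hand": 0.045},{"tx": 0,"ty": -0.001,"tz": 0.09,"rx": 0,"ry": 0,"rz": 0,"hand": 0.045},{"tx": 0,"ty": -0.001,"tz": 0.11,"rx": 0,"ry": 0,"rz": 0,"hand": 0.045},{"tx": 0,"ty": -0.001,"tz": 0.12,"rx": 0,"ry": 0,"rz": 0,"hand": 0.045},{"tx": 0,"ty": -0.001,"tz": 0.125,"rx": 0,"ry": 0,"rz": 0,"hand": 0.045},{"tx": 0,"ty": -0.001,"tz": 0.126,"rx": 0,"ry": 0,"rz": 0,"hand": 0.045},{"tx": 0,"ty": -0.001,"tz": 0.127,"rx": 0,"ry": 0,"rz": 0,"hand": 0.045}])

```text
time_s: 15.3
tool_pos: [0.4456, -0.1834, 0.0354]
orientation: [[-0.993, -0.119, 0.001], [-0.119, 0.993, -0.001], [-0.001, -0.001, -1.0]]
force: [-0.4, 0.7, -1.4]
grip_width: 0.0552
grasp_force: 27.1
```

Call:
carry_out(steps=[{"tx": 0,"ty": 0,"tz": 0.001,"rx": 0,"ry": 0,"rz": 0,"hand": 0.045},{"tx": 0,"ty": 0,"tz": 0.002,"rx": 0,"ry": 0,"rz": 0,"hand": 0.045},{"tx": 0,"ty": 0,"tz": 0.003,"rx": 0,"ry": 0,"rz": 0,"hand": 0.045},{"tx": 0,"ty": 0,"tz": 0.004,"rx": 0,"ry": 0,"rz": 0,"hand": 0.045}])

```text
time_s: 15.8
tool_pos: [0.4449, -0.183, 0.0305]
orientation: [[-0.993, -0.119, 0.0], [-0.119, 0.993, -0.0], [-0.0, -0.0, -1.0]]
force: [-0.2, -0.7, -0.3]
grip_width: 0.0553
grasp_force: 27.1
```

Call:
carry_out(steps=[{"tx": 0,"ty": 0,"tz": 0.0005,"rx": 0,"ry": 0,"rz": 0,"hand": 0.045},{"tx": 0,"ty": 0,"tz": 0.001,"rx": 0,"ry": 0,"rz": 0,"hand": 0.045},{"tx": 0,"ty": 0,"tz": 0.001,"rx": 0,"ry": 0,"rz": 0,"hand": 0.045}])

```text
time_s: 16.18
tool_pos: [0.445, -0.183, 0.0296]
orientation: [[-0.993, -0.119, 0.0], [-0.119, 0.993, 0.0], [-0.0, 0.0, -1.0]]
force: [-0.4, 0.2, -0.2]
grip_width: 0.0555
grasp_force: 27.2
```

Call:
carry_out(steps=[{"tx": 0,"ty": 0,"tz": 0.0005,"rx": 0,"ry": 0,"rz": 0,"hand": 0.045},{"tx": 0,"ty": 0,"tz": 0.001,"rx": 0,"ry": 0,"rz": 0,"hand": 0.045},{"tx": 0,"ty": 0,"tz": 0.001,"rx": 0,"ry": 0,"rz": 0,"hand": 0.045}])

```text
time_s: 16.55
tool_pos: [0.4454, -0.183, 0.0295]
orientation: [[-0.993, -0.119, 0.001], [-0.119, 0.993, 0.0], [-0.001, 0.0, -1.0]]
force: [-0.7, 3.1, 6.1]
grip_width: 0.0554
grasp_force: 27.5
```

Call:
carry_out(steps=[{"tx": 0,"ty": 0,"tz": -0.0006,"rx": 0,"ry": 0,"rz": 0,"hand": 0.054},{"tx": 0,"ty": 0,"tz": -0.0006,"rx": 0,"ry": 0,"rz": 0,"hand": 0.058},{"tx": 0,"ty": 0,"tz": -0.0006,"rx": 0,"ry": 0,"rz": 0,"hand": 0.065},{"tx": 0,"ty": 0,"tz": -0.0006,"rx": 0,"ry": 0,"rz": 0,"hand": 0.075},{"tx": 0,"ty": 0,"tz": -0.0006,"rx": 0,"ry": 0,"rz": 0,"hand": 0.078},{"tx": 0,"ty": 0,"tz": -0.02,"rx": 0,"ry": 0,"rz": 0,"hand": 0.078},{"tx": 0,"ty": 0,"tz": -0.05,"rx": 0,"ry": 0,"rz": 0,"hand": 0.078},{"tx": 0,"ty": 0,"tz": -0.1,"rx": 0,"ry": 0,"rz": 0,"hand": 0.078}])

```text
time_s: 17.55
tool_pos: [0.4434, -0.1823, 0.1276]
orientation: [[-0.993, -0.119, -0.004], [-0.119, 0.993, 0.002], [0.004, 0.003, -1.0]]
force: [0.3, -0.8, 0.8]
grip_width: 0.0778
grasp_force: 0.0
```

Call:
carry_out(steps=[{"tx": 0.03,"ty": 0,"tz": -0.04,"rx": 0,"ry": 0,"rz": 0,"hand": 0.078},{"tx": 0.06,"ty": 0,"tz": -0.06,"rx": 0,"ry": 0,"rz": 0,"hand": 0.078},{"tx": 0.06,"ty": 0,"tz": -0.06,"rx": 0,"ry": 0,"rz": 0,"hand": 0.078},{"tx": 0.06,"ty": 0,"tz": -0.06,"rx": 0,"ry": 0,"rz": 0,"hand": 0.078}])

```text
time_s: 18.05
tool_pos: [0.3853, -0.19, 0.188]
orientation: [[-0.993, -0.119, -0.0], [-0.119, 0.993, 0.0], [0.0, 0.0, -1.0]]
force: [-0.8, -0.8, -0.8]
grip_width: 0.0781
grasp_force: 0.0
```

Run:
```python
from h import *
np.set_printoptions(precision=4,suppress=True)
w=arm.get_image("wrist")
rs=arm.cut_out("saucer","wrist");rc=arm.cut_out("espresso_cup","wrist")
for r in rs[:1]+rc[:1]:print(r["conf"],r["box"])
s=arm.get_image("scene")
cv2.imwrite("pics/f.png",np.hstack([cv2.resize(s[90:360,90:450],(400,300)),cv2.resize(w,(400,300))]))
print(arm.get_obs()["tool_pos"],arm.get_obs()["time_s"])
```

```text
0.98 [249.5, 199.7, 309.6, 295.9]
[ 0.3853 -0.1898  0.1874] 18.25
```

View pics/f.png

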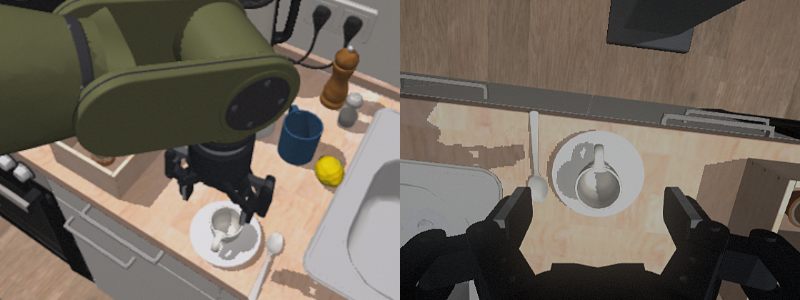

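Run:
```python
from h import *
np.set_printoptions(precision=4,suppress=True)
w=arm.get_image("wrist");t=arm.get_image("top")
S=np.array([.4455,-.1835])
def ring(z,r,col,c):
    for a in np.radians(range(0,360,12)):
        q=proj("wrist",[c[0]+r*np.cos(a),c[1]+r*np.sin(a),z]);cv2.circle(w,tuple(int(v) for v in (3*q).round()) if 0 else tuple(int(v) for v in q.round()),0,col,-1)
ring(.0135,.064,(0,0,255),S);ring(.054,.0285,(0,255,0),S)
a=cv2.resize(w[160:320,190:360],(530,500),interpolation=0)
b=cv2.resize(t[190:300,180:380],(270,148));b=cv2.copyMakeBorder(b,0,352,0,0,0)
cv2.imwrite("pics/g.png",np.hstack([a,b]))
```

```text
(no output)
```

View pics/g.png

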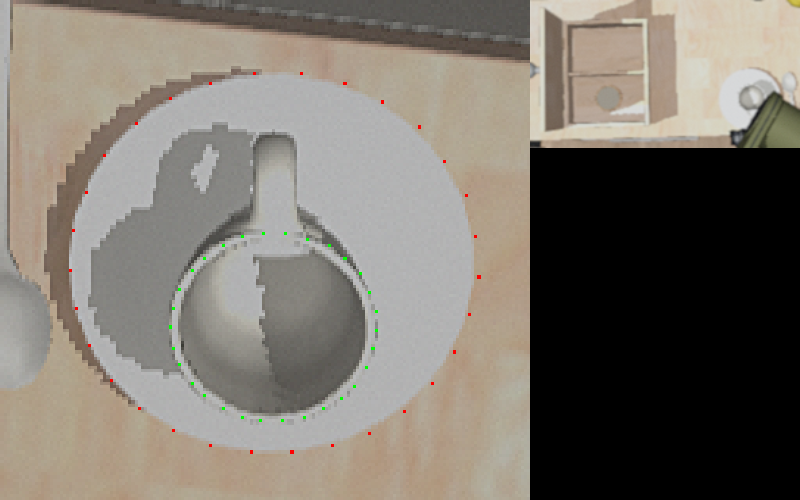

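The cup's rim and the saucer both match the predicted concentric circles to within about 1 mm. The lid stays open, the pods are in the box and the robot is clear of everything.

```bash
python3 -c "
from plant import arm
print(arm.close_job())"
```

```text
the job is handed in; nothing more can be done
None
```

The job is handed in: the lid is open against its stop, the espresso cup stands upright in the middle of the saucer to within about 1 mm, and the pods and everything else were left alone. It took about 18 s of the 67 s allowed.

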